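# Hang the rinsed spray-gun cup to dry

## Robot

A 6-joint arm with a two-finger parallel gripper is mounted at the origin on the work surface. World frame = base frame: x ahead of the robot, y to its left, z up, the work surface at z = 0. Lengths are in mm, angles in rad, forces in N, time in s.
With the tool pointing down it reaches from about 350 to 775 mm from the base axis. Payload 7.3 kg.
Tool frame: the origin (TCP) lies midway between the tips of the shut fingers; the grasp point (between the pads) lies 19 mm behind it; z points along the fingers, y is the line along which they close (so a half turn about z gives the same grasp; the last joint's range is limited). The gripper opens to 92 mm and grips with 3 to 60 N. Pads are 19 mm wide; open, the fingers measure 130 mm over their backs; the gripper's body (75 mm by 190 mm) begins 47 mm behind the grasp point.
Start: joints at [-1.326, 0.342, 1.524, -0, 1.275, -0.146], TCP at [200.011, -485.428, 226.741] pointing down, gripper open.
Joint ranges: [-2.53, 2.53], [-0.77, 2.02], [0.04, 2.7], [-1, 4.14], [0.28, 2.66], [-3.11, 3.11]. Speed limits (rad/s): [2.57, 2.57, 3.14, 3.14, 3.14, 3.14].

## Interface

Orientations are given as [roll, pitch, yaw] about the fixed x, y, z axes, in that order (R = Rz(yaw) Ry(pitch) Rx(roll)).
In Python, from plant import bot gives the robot as it stands.
- The arm moves only by the tool jog_arm, never from a script. Its arguments are lists of equal length, an entry for each row: "dp": the shift along the tool's x, y, z in m, a list of three; "twist": the turn about the tool's z in degrees. A call has 1 to 10 rows; each row shifts and turns the commanded pose from where the row before left it, along the tool's axes as they then stand; what a row does not reach is not made up. A row lasts 1/8 s, in which the tool goes at most 62.5 mm and 10.7 degrees, less where a joint would pass 70% of its speed; a pose out of reach is approached as far as the arm can. A call is refused whole if a number of a shift passes 0.0625 or a number of a turn 10.7, either way. A call with a gripper value outside its range is refused whole. "jaw" is the finger opening in m, from 0 to 0.0918, set as the call begins (left out, the last holds). The fingers move at their own pace and stop on an object; the grip force is fixed at half the most. Time passes only in rows, so rows that do not move let the fingers close. It gives the time, the measured TCP pose, the force, the opening and the grip force at its end, in the units of the state.
- bot.get_obs(): the state, without advancing time (a new reading comes with each control period).
- bot.capture(name): name is "scene" or "top" or "wrist"; returns the picture (384x512x3 uint8, blue, green, red); there is no depth.
- bot.camera_params(name): a dict with "fx", "fy", "cx", "cy" (pixels), "R" (3x3) and "t" (3): a world point X has camera coordinates R X + t. Camera axes: x right, y down, z forward; pixel columns grow to the right and rows downward; lengths in mm; the calibration is good to about 2 mm. A picture is of the moment at which its call begins: read the wrist's pose just before it. camera_params takes no time and is no camera call; for the wrist camera it gives the pose at the moment of the call.
- bot.close_job(): hands the job in; it is judged then, once.
Trained networks look in the newest picture that a camera, given by its name, has taken for a name from the list of things; names that differ only in an ending like _2 or _b are one class to them, and where a whole thing is asked for, a point or a joint stands for the part that bears it (a point fixed in the world has none). Each returns a list of dicts, best first, with "confidence" (0 to 1); they miss things now and then, are a little off and sometimes report something else, mostly with a low value. They report only what shows in the picture. A call takes as long as a camera call. They do not tell look-alikes from the thing itself.
- bot.find_in(camera, label): "bbox" ([centre column, centre row, width, height] in pixels, round what is visible of it).
- bot.masks_of(camera, label): "pixels" (384x512 bool, what is visible of it) and "bbox" ([centre column, centre row, width, height] in pixels, round what is visible of it).
The state is a dict: "time": time; "joint_positions": joint angles; "dq": joint speeds; "tau": joint torques, N m; "tool_pos": TCP position; "tcp_rot": TCP orientation; "contact_force": force on the tool from outside, world axes, zero at the start; "moment": the same for the moment, N m; "grip_width": finger opening in mm; "finger_force": force on a finger pad.
Only numpy, scipy, OpenCV 4.12 (cv2) and the standard library are available. Lean on these libraries where they do the work, as an engineer would, in place of code of your own. Each camera call takes 0.05 s, during which the arm holds its last target. There are 200 camera calls.

## Task

The rinsed bare-metal spray-gun cup lies on its side in the drain rack. Turn it upside down over the yellow peg of the drying stand and set it down, without dropping it, so that it stands straight, mouth down, on the stand with the peg inside it, then let go. Leave the red cup in its bay of the rack and the paint tin where it is.

Things in the scene. Friction and masses are not known exactly. Their poses are not given: they have to be found in the camera images.
- metal_cup_mid (a point): Bare steel straight round cup to move: 54 mm outer diameter, 70 mm long, 3 mm wall, 4 mm bottom, about 0.12 kg. It lies on two rods in one bay of the drain rack, mouth away from the robot and 35 degrees below level, sides free for the fingers. The rods turn up 10 mm in front of its rim: lift straight up. Point: on its axis, half-way along; z points from closed bottom to open mouth.
- peg_tip (a point): Top of the yellow upright peg of the drying stand, 14 mm in diameter with a round end, 62 mm above the bench, z up. The dark round foot, 116 mm wide, fixed to the bench, has four radial ribs, tops 50 mm below this point; the rim of the upturned cup stands on them and the peg does not reach the cup's bottom.
- red_cup_mid (a point): Red plastic cup of the same shape and size, a bystander, lying parallel and level with the metal cup, 140 mm to its side, in the other bay of the rack (blue base 150 by 250 mm, fixed to the bench; under each bay two steel rods 32 mm apart). Point: on its axis, half-way along; z points to its mouth.
- paint_tin: Closed tin with a green band, 66 mm in diameter and 85 mm high, standing on the bench; a bystander. Origin at the centre of its underside, z up.
Things that resemble listed ones, but are neither listed nor needed, are in the scene too. What is shaped like the part that bears metal_cup_mid but pink or purple is not meant.

How it is judged:
By the outcome, as a careful person would: the job done as asked, in the order asked, and still so for the second after the job is handed in, with the robot touching nothing.
It also fails if it takes over 40 s, if anything falls off the work surface, if the arm or the gripper's body presses on something with over 40 N, if the wrist force passes 120 N, or if a joint passes its speed limit or range.

## Working session

There is one attempt and no reset: what is moved stays moved. The work goes in short steps, Python scripts to look and compute and a tool call to move; the robot and the scene stay as the last step left them, time stands still between calls to the robot, and variables do not carry over. Pictures are saved under pics/ and viewed, at most 10 in all, crops included, and the job is handed in when it is done.

Besides the shell and the picture viewer there is one more tool, called after ">>>" by a JSON object that holds its "method" and its "body". jog_arm: Moves the arm, as the interface text tells. Its arguments: {"type":"object","properties":{"dp":{"type":"array"},"twist":{"type":"array"},"jaw":{"type":"number"}},"required":["dp","twist"]}

```bash
mkdir -p pics; ls
python3 - <<'E'
from plant import bot
import cv2,numpy as np
o=bot.get_obs();print({k:np.round(o[k],3) for k in o})
for c in("scene","top"):
    im=bot.capture(c);cv2.imwrite(f"pics/{c}0.png",im)
    p=bot.camera_params(c);print(c,p)
    for l in("metal_cup_mid","red_cup_mid","peg_tip","paint_tin"):
        print(l,[(np.round(d["bbox"]).tolist(),round(d["confidence"],2)) for d in bot.find_in(c,l)])
a=cv2.imread("pics/scene0.png");b=cv2.imread("pics/top0.png")
E
```

```text
pics
{'time': np.float64(0.0), 'joint_positions': array([-1.326,  0.343,  1.525, -0.   ,  1.275, -0.146]), 'dq': array([-0.   , -0.001, -0.001,  0.001,  0.   ,  0.   ]), 'tau': array([-1.0000e-03, -4.3125e+01, -2.4422e+01,  7.2000e-02,  5.6000e-02,
       -0.0000e+00]), 'tool_pos': array([ 199.916, -485.024,  226.037]), 'tcp_rot': array([-3.14 , -0.   ,  0.391]), 'contact_force': array([ 0.502, -0.293,  0.987]), 'moment': array([0.009, 0.051, 0.019]), 'finger_force': np.float64(0.0), 'grip_width': np.float64(91.526)}
scene {'fx': 359.0609347855922, 'fy': 359.0609347855922, 'cx': 252.39526704131967, 'cy': 189.80568601929824, 'R': array([[ 0.04499439,  0.99898609, -0.00151382],
       [ 0.76894585, -0.03560065, -0.63832192],
       [-0.63772861,  0.02755686, -0.76976804]]), 't': array([   8.88614191, -420.04028492, 1212.37542906])}
metal_cup_mid [([304.0, 185.0, 26.0, 32.0], 0.95), ([240.0, 193.0, 39.0, 29.0], 0.74), ([314.0, 143.0, 28.0, 21.0], 0.7), ([312.0, 257.0, 26.0, 41.0], 0.56)]
red_cup_mid [([362.0, 185.0, 30.0, 29.0], 0.79)]
peg_tip [([176.0, 198.0, 49.0, 45.0], 0.84)]
paint_tin [([244.0, 281.0, 40.0, 47.0], 0.95)]
top {'fx': 415.952112251383, 'fy': 415.952112251383, 'cx': 261.0384767734911, 'cy': 193.21577325621274, 'R': array([[ 0.00630835, -0.99949816,  0.03104233],
       [-0.99383336, -0.00970321, -0.1104586 ],
       [ 0.11070437, -0.03015409, -0.99339583]]), 't': array([-47.95384442, 617.2853581 , 913.39773383])}
metal_cup_mid [([211.0, 208.0, 24.0, 35.0], 0.93), ([272.0, 220.0, 34.0, 32.0], 0.92), ([185.0, 283.0, 36.0, 24.0], 0.78), ([210.0, 140.0, 25.0, 41.0], 0.76)]
red_cup_mid [([146.0, 207.0, 26.0, 37.0], 0.73)]
peg_tip [([336.0, 222.0, 48.0, 54.0], 0.86)]
paint_tin [([270.0, 118.0, 29.0, 35.0], 0.69)]
```

View pics/scene0.png

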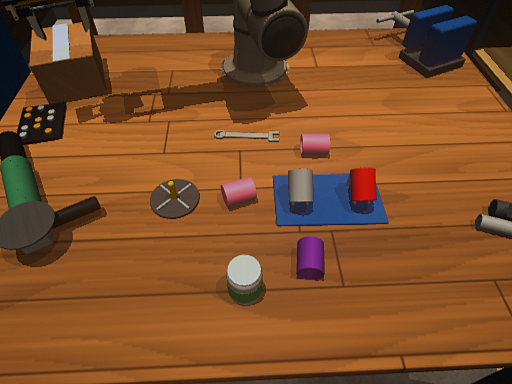

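View pics/top0.png

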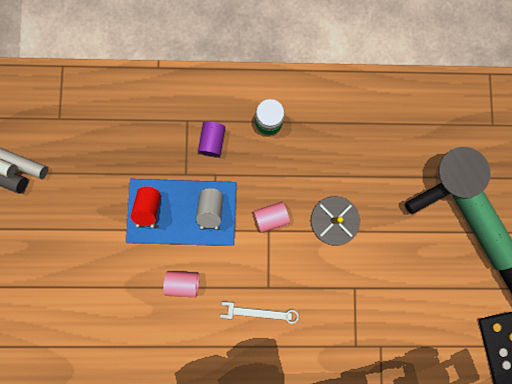

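The scene picture shows the grey cup at (304,185) and the red one at (362,185), both on the blue rack. The stand with its yellow peg is at (176,198) and the tin is at (244,281). In the top picture the grey cup is at (211,208) and the peg at (340,220).

There are four candidates for the metal cup in the top view: grey (211,208), pink (272,220), pink (185,283) and purple (210,140). Only the grey one is bare metal and lies in the rack, so I take that one and confirm it in a crop.

```bash
cat > h.py <<'E'
from plant import bot
import cv2,numpy as np
from scipy.optimize import minimize
def proj(p,X):
    c=X@p["R"].T+p["t"]; return np.c_[p["fx"]*c[:,0]/c[:,2]+p["cx"],p["fy"]*c[:,1]/c[:,2]+p["cy"]]
def cyl(m,a,L,r):
    a=a/np.linalg.norm(a);u=np.cross(a,[0.3,0.9,.2]);u/=np.linalg.norm(u);v=np.cross(a,u)
    t=np.linspace(0,2*np.pi,48)[:,None];c=r*(np.cos(t)*u+np.sin(t)*v)
    return np.r_[m+a*L/2+c,m-a*L/2+c]
S=8
def sil(p,X):
    h=cv2.convexHull(((proj(p,X)+.5)*S*16).astype(np.int32))
    o=np.zeros((384*S,512*S),np.uint8);cv2.fillConvexPoly(o,h,1,shift=4)
    return cv2.resize(o.astype(np.float32),(512,384),interpolation=cv2.INTER_AREA)
def fit(model,x0,masks,step):
    f=lambda x:sum(np.abs(sil(p,model(x))-m).sum()/m.sum() for p,m in masks)
    s=np.vstack([x0]+[np.add(x0,np.eye(len(x0))[i]*step[i]) for i in range(len(x0))])
    r=minimize(f,x0,method="Nelder-Mead",options=dict(initial_simplex=s,xatol=.05,fatol=1e-4,maxfev=250))
    return r.x,r.fun
def tri(ps,uv):
    A=[];b=[]
    for p,(u,v) in zip(ps,uv):
        for w,f,c,k in((u,"fx","cx",0),(v,"fy","cy",1)):
            q=(w-p[c])/p[f];A.append(p["R"][k]-q*p["R"][2]);b.append(q*p["t"][2]-p["t"][k])
    return np.linalg.lstsq(np.array(A),np.array(b),rcond=None)[0]
def cup(x):
    y=x[3]/50;e=np.radians(35);return cyl(np.array(x[:3]),np.array([np.cos(e)*np.cos(y),np.cos(e)*np.sin(y),-np.sin(e)]),70,27)
E
cat > m.py <<'E'
from h import *
P={c:bot.camera_params(c) for c in("scene","top")}
ims={c:bot.capture(c) for c in P}
for l,want in(("metal_cup_mid",{"scene":(304,185),"top":(211,208)}),("red_cup_mid",{"scene":(362,185),"top":(146,207)})):
    M=[];uv=[]
    for c in P:
        d=min(bot.masks_of(c,l),key=lambda d:np.hypot(*np.subtract(d["bbox"][:2],want[c])))
        M.append((P[c],d["pixels"].astype(np.float32)));uv.append(d["bbox"][:2])
    x0=tri(P.values(),uv);x,f=fit(cup,[*x0,0],M,[8,8,8,8]);print(l,x0.round(1),x.round(1),"yaw deg",np.degrees(x[3]/50).round(1),"err",round(f,3))
M=[];uv=[]
for c,w in(("scene",(172,188)),("top",(340,220))):
    hsv=cv2.cvtColor(ims[c],cv2.COLOR_BGR2HSV);m=cv2.inRange(hsv,(22,130,70),(35,255,255))
    z=np.zeros_like(m);z[w[1]-30:w[1]+30,w[0]-30:w[0]+30]=1;m=(m>0)*z;print("yellow",m.sum(),np.argwhere(m).mean(0))
    M.append((P[c],m.astype(np.float32)));uv.append(np.argwhere(m).mean(0)[::-1])
x0=tri(P.values(),uv)
pm=lambda x:np.r_[cyl(np.array([x[0],x[1],33]),np.array([0,0,1.]),44,7),[[x[0],x[1],62]]]
print("peg",x0,fit(pm,x0[:2],M,[8,8]))
# foot disc
for c in P:
    ds=bot.masks_of(c,"peg_tip");print(c,[np.round(d["bbox"],1) for d in ds])
print("disc top-ray at z=8:")
def ray(p,u,v,z):
    d=p["R"].T@np.array([(u-p["cx"])/p["fx"],(v-p["cy"])/p["fy"],1]);o=-p["R"].T@p["t"];return o+d*(z-o[2])/d[2]
print(ray(P["top"],335.5,220,8),ray(P["scene"],174.5,198.5,8))
t=bot.find_in("scene","paint_tin")[0]["bbox"];t2=bot.find_in("top","paint_tin")[0]["bbox"];print("tin",tri(P.values(),[t[:2],t2[:2]]))
a=cv2.resize(ims["scene"][140:250,130:400],None,fx=2.9,fy=2.9,interpolation=3);b=cv2.resize(ims["top"][165:260,110:380],None,fx=2.9,fy=2.9,interpolation=3)
cv2.imwrite("pics/crop.png",np.vstack([a,b]))
E
python3 m.py
```

```text
metal_cup_mid [586.   72.8  53.7] [ 5.819e+02  7.130e+01  5.330e+01 -5.000e-01] yaw deg -0.6 err 0.086
red_cup_mid [586.  211.9  52.2] [585.4 211.8  54.1  -2.5] yaw deg -2.9 err 0.143
yellow 19 [182.57894737 170.10526316]
yellow 46 [219.65217391 337.7826087 ]
peg [ 558.16838266 -217.25998134   51.76223675] (array([ 558.75277324, -218.46840793]), np.float64(4.809317588806152))
scene [array([175.2, 199.6,  50.5,  44.3])]
top [array([337.9, 219.8,  51.8,  49.7])]
disc top-ray at z=8:
[ 559.25642377 -218.63955968    8.        ] [ 569.2441243  -216.33674962    8.        ]
tin [793.39683257 -63.07944019  37.124778  ]
```

View pics/crop.png

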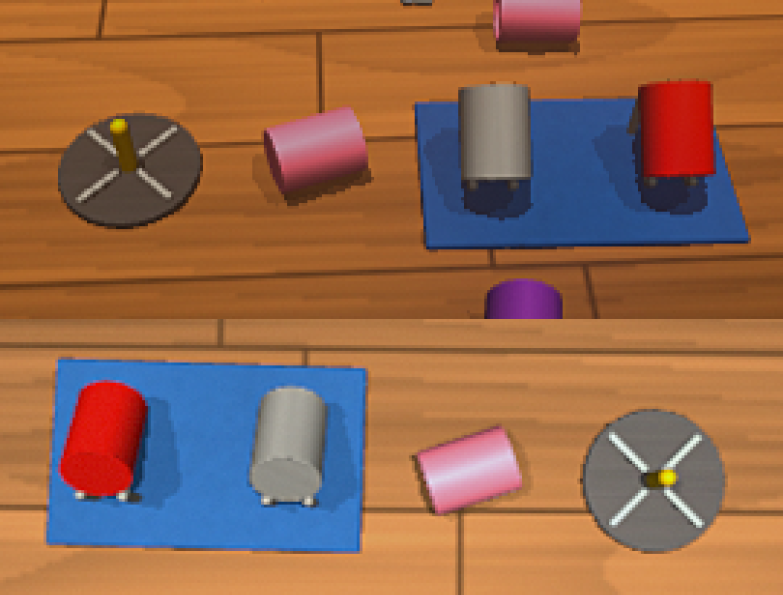

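The crop confirms it: the grey cup lies in the blue rack, closed end towards the robot. The other look-alikes are pink or purple and lie on the bare bench. The tool always points down, so I'll grip the cup near its closed end. I'll tip it upright with the peg inside its mouth, then set it down. First I turn and travel.

>>> {"method": "jog_arm", "body": {"dp": [[0,0,0],[0,0,0],[0,0,0],[0.025,-0.04,0],[0.025,-0.04,0],[0.025,-0.04,0],[0.025,-0.04,0],[0.025,-0.04,0],[0.025,-0.04,0],[0.025,-0.04,0]], "twist": [8,8,8,0,0,0,0,0,0,0], "jaw": 0.0918}}

```text
time: 2.25
tool_pos: [383.5, -209.2, 226.9]
tcp_rot: [3.141, -0.001, -0.028]
contact_force: [0.5, -0.2, 0.9]
grip_width: 91.6
finger_force: 0.0
```

Run:
```python
from h import *
P=[bot.camera_params(c) for c in("scene","top")]
print(tri(P,[(171,182.8),(340.3,219.8)]))
def ray(p,u,v,z):
    d=p["R"].T@np.array([(u-p["cx"])/p["fx"],(v-p["cy"])/p["fy"],1]);o=-p["R"].T@p["t"];return o+d*(z-o[2])/d[2]
print(ray(P[1],340.3,219.8,56),ray(P[0],171,182.8,57),ray(P[1],335.5,219.9,8),ray(P[0],175,199,8))
```

```text
[ 557.64959242 -219.24170151   50.89560708]
[ 557.47681591 -219.28025111   56.        ] [ 563.16434643 -216.47784685   57.        ] [ 559.49038054 -218.64273904    8.        ] [ 570.78898985 -215.03445087    8.        ]
```

>>> {"method": "jog_arm", "body": {"dp": [[0.025,-0.041,0],[0.025,-0.041,0],[0.025,-0.041,0],[0.025,-0.041,0],[0.025,-0.041,0],[0.025,-0.041,0],[0.025,-0.04,0],[0,0,0]], "twist": [0,0,0,0,0,0,0,0]}}

```text
time: 3.25
tool_pos: [566.6, 73.0, 226.1]
tcp_rot: [-3.141, 0.0, -0.024]
contact_force: [0.6, -0.1, 0.3]
grip_width: 91.9
finger_force: 0.0
```

```bash
cat > w.py <<'E'
from h import *
p=bot.camera_params("wrist");im=bot.capture("wrist");cv2.imwrite("pics/w1.png",im)
print("cam",(-p["R"].T@p["t"]).round(1),bot.get_obs()["tool_pos"])
ds=bot.masks_of("wrist","metal_cup_mid");print([(np.round(d["bbox"]),d["confidence"]) for d in ds])
for d in ds[:2]:
    M=[(p,d["pixels"].astype(np.float32))]
    for z in (53.5,):
        x,f=fit(lambda q:cup([q[0],q[1],z,q[2]]),[582,71.3,-1.3],M,[8,8,6]);print("z fixed",x,np.degrees(x[2]/50),f)
    x,f=fit(cup,[582,71.3,53,-1.3],M,[8,8,8,6]);print("free",x,f)
E
python3 w.py
```

```text
cam [647.1  71.2 383.3] [565.8184394   71.52182657 226.09908291]
[(array([258., 163.,  50.,  70.]), 0.97), (array([361., 171.,  72.,  54.]), 0.87), (array([253.,  30.,  54.,  60.]), 0.8), (array([218., 259.,  48.,  17.]), 0.76)]
z fixed [582.09863583  73.64309788  -1.27814762] -1.464649290084947 0.032180994749069214
free [581.62853202  73.49104283  50.96116343  -1.18205059] 0.028159772977232933
z fixed [ 75.33333333 335.3         68.7       ] 78.72440105097508 1.0
free [   7048.59863366   62174.99835732 -132698.91922792   44400.09268912] 1.000018835067749
```

View pics/w1.png

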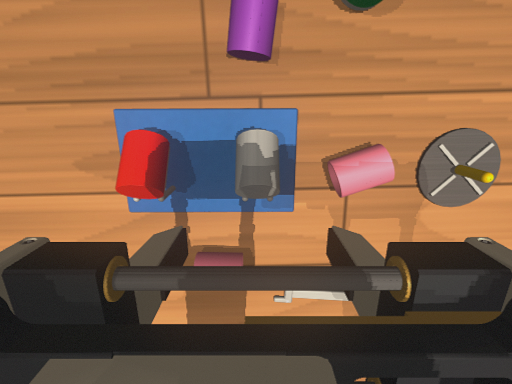

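The wrist view shows the cup at (258,163), centred between the fingers. The fit gives its mid-point at about (582, 73, 52.5) with a yaw of -1.5°, which agrees with the other cameras. I go down and grip.

>>> {"method": "jog_arm", "body": {"dp": [[0.002,-0.001,0.045],[0,0,0.045],[0,0,0.045],[0,0,0.03],[0,0,0.017],[0,0,0],[0,0,0]], "twist": [0,0,0,0,0,0,0]}}

```text
time: 4.22
tool_pos: [568.7, 71.1, 46.1]
tcp_rot: [3.142, -0.003, -0.028]
contact_force: [0.5, -0.4, 0.5]
grip_width: 91.8
finger_force: 0.0
```

>>> {"method": "jog_arm", "body": {"dp": [[0,0,0],[0,0,0],[0,0,0],[0,0,0],[0,0,0],[0,0,0]], "twist": [0,0,0,0,0,0], "jaw": 0.04}}

```text
time: 4.97
tool_pos: [568.1, 72.5, 45.1]
tcp_rot: [-3.14, -0.001, -0.028]
contact_force: [0.1, 4.6, 3.8]
grip_width: 53.9
finger_force: 30.0
```

>>> {"method": "jog_arm", "body": {"dp": [[0,0,-0.01],[0,0,-0.02],[0,0,-0.03],[0,0,-0.03],[0,0,-0.03],[0,0,-0.02],[0,0,0]], "twist": [0,0,0,0,0,0,0]}}

```text
time: 5.85
tool_pos: [568.6, 71.1, 186.4]
tcp_rot: [3.141, -0.003, -0.028]
contact_force: [0.4, -0.4, -1.9]
grip_width: 54.0
finger_force: 30.0
```

```bash
cat > g.py <<'E'
# pose of the held cup (pitch free), and peg seen from the cameras
from h import *
import sys
e0=float(sys.argv[1]);tag=sys.argv[2];cams=sys.argv[3].split(",")
o=bot.get_obs();g=o["tool_pos"]+[0,0,19];yaw=o["tcp_rot"][2];print(g.round(1),yaw.round(3),o["contact_force"].round(1))
def hc(x): # x: along-axis offset of mid from grip, elevation below level(deg)/2, dz
    e=np.radians(x[1]*2);a=np.array([np.cos(e)*np.cos(yaw),np.cos(e)*np.sin(yaw),-np.sin(e)])
    return cyl(g+a*x[0]+[x[2],x[3],0],a,70,27)
for c in cams:
    p=bot.camera_params(c);im=bot.capture(c);cv2.imwrite(f"pics/{tag}_{c}.png",im)
    a=np.array([np.cos(np.radians(e0))*np.cos(yaw),np.cos(np.radians(e0))*np.sin(yaw),-np.sin(np.radians(e0))])
    ctr=proj(p,(g+17*a)[None])[0]
    ds=bot.masks_of(c,"metal_cup_mid")
    if not ds: print(c,"none");continue
    d=min(ds,key=lambda d:np.hypot(*np.subtract(d["bbox"][:2],ctr)))
    print(c,"expected",ctr.round(),"bbox",np.round(d["bbox"]),round(d["confidence"],2))
    x,f=fit(lambda q:hc([17,q[0],q[1],q[2]]),[e0/2,0,0],[(p,d["pixels"].astype(np.float32))],[5,5,5]);print("  elev",(2*x[0]).round(1),"off",x[1:].round(1),"err",round(f,3))
E
python3 g.py 35 lift scene,top,wrist
```

```text
[568.6  71.1 205.4] -0.028 [ 0.4 -0.4 -1.9]
scene expected [307. 138.] bbox [326. 146.  11.  12.] 0.63
  elev 51.1 off [-10.5  26.5] err 8.355
top expected [203. 202.] bbox [211. 141.  28.  36.] 0.65
  elev 78.3 off [ 102.7 -116.4] err 1.917
wrist expected [257. 226.] bbox [258. 210.  99. 115.] 0.84
  elev 36.6 off [1.4 0.6] err 0.244
```

The cup is held at 54.0 mm opening and has kept its tilt of about 36° below level. Now I carry it to short of the peg.

>>> {"method": "jog_arm", "body": {"dp": [[-0.004,0.02,0],[-0.008,0.036,0],[-0.008,0.036,0],[-0.008,0.036,0],[-0.008,0.036,0],[-0.008,0.036,0],[-0.008,0.036,0],[-0.008,0.036,0],[-0.004,0.019,0],[0,0,0]], "twist": [0,0,0,0,0,0,0,0,0,0]}}

```text
time: 7.4
tool_pos: [495.1, -218.8, 184.5]
tcp_rot: [-3.141, 0.0, -0.031]
contact_force: [0.8, 0.1, -0.9]
grip_width: 54.2
finger_force: 30.0
```

```bash
python3 g.py 35 near wrist
cat > peg.py <<'E'
from h import *
def ray(p,u,v,z):
    d=p["R"].T@np.array([(u-p["cx"])/p["fx"],(v-p["cy"])/p["fy"],1]);o=-p["R"].T@p["t"];return o+d*(z-o[2])/d[2]
p=bot.camera_params("wrist");im=bot.capture("wrist")
m=cv2.inRange(cv2.cvtColor(im,cv2.COLOR_BGR2HSV),(22,140,60),(35,255,255))
e=proj(p,np.array([[560,-218,56.]]))[0];print("expect",e)
n,l,s,c=cv2.connectedComponentsWithStats(m)
for i in range(1,n):
    if s[i,4]>15: print(s[i],c[i],ray(p,*c[i],50))
yy,xx=np.mgrid[:384,:512];m=((m>0)&(np.hypot(xx-e[0],yy-e[1])<60)).astype(np.float32)
for z0 in(12,30):
    print(fit(lambda x:np.r_[cyl(np.array([x[0],x[1],(z0+57)/2]),np.array([0,0,1.]),57-z0,7),[[x[0],x[1],62]]],[560,-218],[(p,m)],[6,6]))
E
python3 peg.py
```

```text
[ 495.1 -218.8  203.5] -0.031 [ 0.8  0.1 -0.9]
wrist expected [257. 226.] bbox [258. 208. 102. 116.] 0.88
  elev 34.9 off [6.  0.3] err 0.223
expect [256.19168261 126.60738394]
[249 119  12  15 137] [254.68613139 126.28467153] [ 560.0389768  -216.38632922   50.        ]
(array([ 560.09538632, -216.40279803]), np.float64(0.18624544143676758))
(array([ 560.2179706 , -216.45363428]), np.float64(0.16423358023166656))
```

View pics/near_wrist.png

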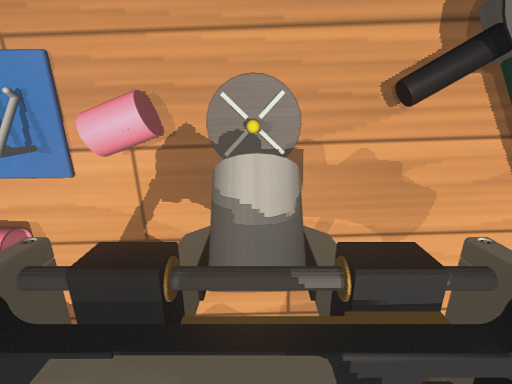

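The wrist view shows the yellow peg tip at (254,126) and the cup's mouth just below it, in line. The peg is at (560, -217). I go down so that the peg enters the tilted mouth.

>>> {"method": "jog_arm", "body": {"dp": [[0.011,-0.002,0],[0.011,-0.002,0],[0,0,0.02],[0,0,0.03],[0,0,0.03],[0,0,0.02],[0,0,0],[0,0,0]], "twist": [0,0,0,0,0,0,0,0]}}

```text
time: 8.55
tool_pos: [518.8, -214.2, 85.5]
tcp_rot: [3.141, -0.001, -0.027]
contact_force: [-0.6, 0.1, -1.1]
grip_width: 54.2
finger_force: 30.0
```

Run:
```python
from h import *
a=bot.capture("scene");w=bot.capture("wrist")
cv2.imwrite("pics/enter.png",np.vstack([cv2.resize(a[120:240,110:290],None,fx=3,fy=3,interpolation=3)[:300,:512],w[60:300]]))
```

```text
(no output)
```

View pics/enter.png

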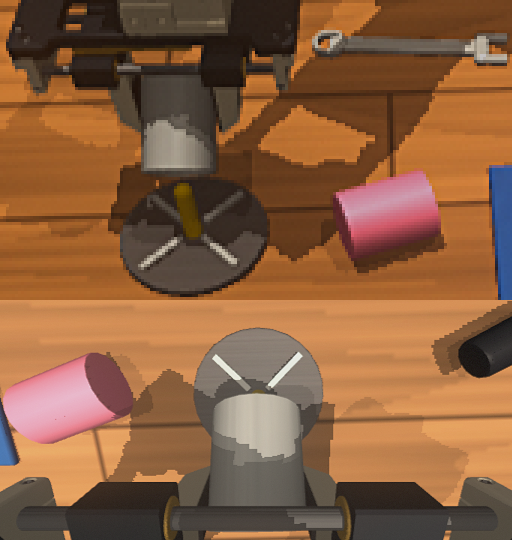

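The scene crop shows the peg tip (183,188) right under the mouth. In the wrist crop the tip is just hidden by the upper rim at (258,392). Both match the expected geometry, so I continue down gently.

>>> {"method": "jog_arm", "body": {"dp": [[0,0,0.005],[0,0,0.005],[0,0,0.005],[0,0,0]], "twist": [0,0,0,0]}}

```text
time: 9.15
tool_pos: [517.4, -214.1, 69.1]
tcp_rot: [-3.141, 0.001, -0.028]
contact_force: [1.2, -0.0, -1.6]
grip_width: 54.3
finger_force: 30.0
```

>>> {"method": "jog_arm", "body": {"dp": [[0,0,0.005],[0,0,0.005],[0,0,0.002],[0,0,0]], "twist": [0,0,0,0]}}

```text
time: 9.65
tool_pos: [517.7, -214.2, 57.5]
tcp_rot: [-3.141, 0.0, -0.028]
contact_force: [-0.5, -0.1, -1.4]
grip_width: 54.1
finger_force: 30.0
```

The peg is inside the mouth with no contact force. Now I push along tool +x so the peg tips the mouth down.

>>> {"method": "jog_arm", "body": {"dp": [[0.004,0,0],[0.004,0,0],[0.004,0,0],[0.004,0,0],[0.004,0,0]], "twist": [0,0,0,0,0]}}

```text
time: 10.28
tool_pos: [536.5, -214.4, 57.5]
tcp_rot: [-3.141, 0.004, -0.028]
contact_force: [-4.5, 0.2, 2.7]
grip_width: 54.3
finger_force: 30.0
```

```bash
python3 g.py 45 push1 wrist
```

```text
[ 536.5 -214.4   76.5] -0.028 [-4.5  0.2  2.7]
wrist expected [257. 227.] bbox [256. 227.  98. 141.] 0.57
  elev 50.1 off [-0.6  0.4] err 0.284
```

It is turning with only about 5 N, so I carry on.

>>> {"method": "jog_arm", "body": {"dp": [[0.004,0,0],[0.004,0,0],[0.004,0,0],[0.004,0,0],[0.004,0,0]], "twist": [0,0,0,0,0]}}

```text
time: 11.0
tool_pos: [556.4, -215.1, 57.5]
tcp_rot: [-3.141, 0.003, -0.028]
contact_force: [-7.2, 0.8, 2.2]
grip_width: 54.4
finger_force: 30.0
```

>>> {"method": "jog_arm", "body": {"dp": [[0.004,0,0],[0.004,0,0],[0.004,0,0],[0,0,0]], "twist": [0,0,0,0]}}

```text
time: 11.5
tool_pos: [567.8, -215.3, 56.7]
tcp_rot: [-3.14, 0.005, -0.028]
contact_force: [-7.6, -0.2, -1.7]
grip_width: 54.7
finger_force: 30.0
```

```bash
python3 g.py 78 push2 wrist,scene
```

```text
[ 567.8 -215.3   75.7] -0.028 [-7.6 -0.2 -1.7]
wrist expected [257. 236.] bbox [258. 247.  99. 134.] 0.7
  elev 75.5 off [-5.1  0.2] err 0.34
scene expected [171. 185.] bbox [172. 183.  30.  44.] 0.79
  elev 91.0 off [ 3.2 -0.5] err 0.188
```

>>> {"method": "jog_arm", "body": {"dp": [[0.003,0,0],[0.003,0,0],[0,0,0]], "twist": [0,0,0]}}

```text
time: 12.08
tool_pos: [572.7, -215.3, 56.0]
tcp_rot: [-3.14, 0.008, -0.028]
contact_force: [-10.4, -1.1, -3.1]
grip_width: 54.3
finger_force: 30.0
```

>>> {"method": "jog_arm", "body": {"dp": [[0.002,0,0],[0.001,0,0],[0,0,0]], "twist": [0,0,0]}}

```text
time: 12.45
tool_pos: [575.0, -215.3, 55.6]
tcp_rot: [-3.139, 0.009, -0.028]
contact_force: [-10.2, -1.1, -4.4]
grip_width: 54.3
finger_force: 30.0
```

>>> {"method": "jog_arm", "body": {"dp": [[0.002,0,0],[0.001,0,0],[0,0,0]], "twist": [0,0,0]}}

```text
time: 12.82
tool_pos: [577.3, -215.3, 55.0]
tcp_rot: [-3.139, 0.011, -0.028]
contact_force: [-12.5, -1.8, -6.4]
grip_width: 54.2
finger_force: 30.0
```

```bash
python3 g.py 88 push3 scene,wrist
python3 - <<'E'
import cv2,numpy as np
a=cv2.imread("pics/push3_scene.png");b=cv2.imread("pics/push3_wrist.png")
cv2.imwrite("pics/p3.png",np.hstack([cv2.resize(a[140:230,130:220],(400,400),interpolation=3),b[60:340,130:380].repeat(1,0)[:, :].copy() if 0 else cv2.resize(b[80:330,130:380],(400,400))]))
E
```

```text
[ 577.3 -215.3   74. ] -0.028 [-12.5  -1.8  -6.4]
scene expected [171. 188.] bbox [171. 188.  27.  38.] 0.68
  elev 99.9 off [ 1.5 -4.9] err 0.208
wrist expected [257. 240.] bbox [256. 252. 100. 126.] 0.8
  elev 89.7 off [-2.8  0.2] err 0.372
```

View pics/p3.png

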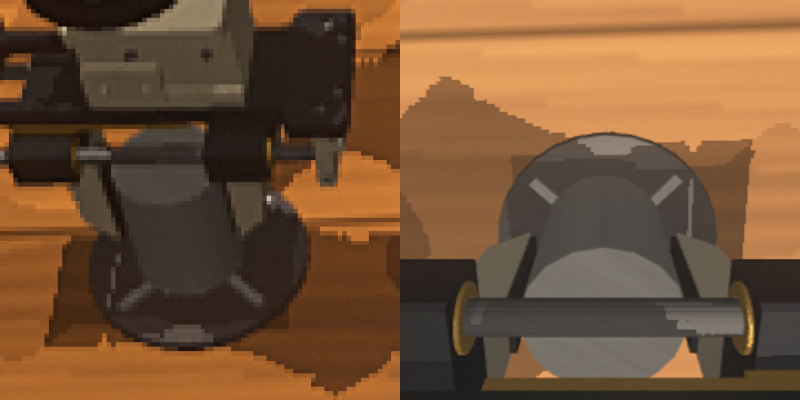

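The left half (scene) shows the cup hanging upright over the foot. The right half (wrist) shows its closed bottom facing up at about (610,310). I back off to centre the cup on the peg and then lower it.

>>> {"method": "jog_arm", "body": {"dp": [[-0.005,0,0],[-0.006,0,0],[-0.005,0,0],[0,0,0.005],[0,0,0],[0,0,0]], "twist": [0,0,0,0,0,0]}}

```text
time: 13.78
tool_pos: [566.0, -215.6, 52.7]
tcp_rot: [3.141, -0.0, -0.028]
contact_force: [0.1, -0.1, -1.8]
grip_width: 54.4
finger_force: 30.0
```

```bash
python3 g.py 88 ctr scene,wrist
python3 - <<'E'
from h import *
# bottom disc top-rim seen from wrist: brightness ellipse check for cup bottom tilt is skipped; print joint loads only
print(bot.get_obs()["moment"].round(2))
E
```

```text
[ 566.  -215.6   71.7] -0.028 [ 0.1 -0.1 -1.8]
scene expected [171. 185.] bbox [239. 193.  35.  30.] 0.97
  elev 170.2 off [-1000.5    30.8] err 1.0
wrist expected [257. 240.] bbox [257. 250.  99. 120.] 0.7
  elev 87.6 off [-3.4  0.4] err 0.371
[ 0.03 -0.02  0.01]
```

>>> {"method": "jog_arm", "body": {"dp": [[-0.004,0,0],[-0.002,0,0],[0,0,0.003],[0,0,0.003],[0,0,0]], "twist": [0,0,0,0,0]}}

```text
time: 14.6
tool_pos: [559.6, -215.3, 46.3]
tcp_rot: [-3.141, 0.001, -0.028]
contact_force: [-1.2, -0.4, -1.3]
grip_width: 54.6
finger_force: 30.0
```

>>> {"method": "jog_arm", "body": {"dp": [[0,0,0.001],[0,0,0.001],[0,0,0]], "twist": [0,0,0]}}

```text
time: 14.98
tool_pos: [559.7, -215.4, 44.7]
tcp_rot: [3.142, 0.0, -0.028]
contact_force: [-0.3, 0.8, -1.1]
grip_width: 54.3
finger_force: 30.0
```

>>> {"method": "jog_arm", "body": {"dp": [[0,0,0.001],[0,0,0.001],[0,0,0]], "twist": [0,0,0]}}

```text
time: 15.35
tool_pos: [559.7, -215.4, 42.6]
tcp_rot: [-3.142, 0.0, -0.028]
contact_force: [0.5, 0.7, -1.5]
grip_width: 54.1
finger_force: 30.0
```

>>> {"method": "jog_arm", "body": {"dp": [[0,0,0.001],[0,0,0.001],[0,0,0]], "twist": [0,0,0]}}

```text
time: 15.72
tool_pos: [559.8, -215.4, 40.7]
tcp_rot: [3.142, -0.0, -0.028]
contact_force: [-0.1, -0.3, -1.3]
grip_width: 53.8
finger_force: 30.0
```

>>> {"method": "jog_arm", "body": {"dp": [[0,0,0.001],[0,0,0.001],[0,0,0]], "twist": [0,0,0]}}

```text
time: 16.1
tool_pos: [560.2, -215.5, 40.2]
tcp_rot: [3.141, -0.001, -0.028]
contact_force: [-1.1, 2.0, 8.6]
grip_width: 54.4
finger_force: 30.0
```

>>> {"method": "jog_arm", "body": {"dp": [[0,0,0.001],[0,0,0.001],[0,0,0]], "twist": [0,0,0]}}

```text
time: 16.48
tool_pos: [561.2, -215.7, 39.5]
tcp_rot: [3.14, -0.004, -0.028]
contact_force: [-1.1, 3.0, 16.7]
grip_width: 54.3
finger_force: 30.0
```

The rim is on the ribs, with an upward force of 17 N. I check that the cup is level and seated before letting go.

```bash
python3 g.py 90 seat wrist,scene
python3 - <<'E'
import cv2,numpy as np
from h import *
a=cv2.imread("pics/seat_scene.png");b=cv2.imread("pics/seat_wrist.png")
for im,c in((a,"scene"),(b,"wrist")):
    p=bot.camera_params(c);k=1
    h=cv2.convexHull(proj(p,cyl(np.array([560,-216.8,47]),np.array([0,0,1.]),70,27)).astype(np.float32)).astype(int)
    cv2.polylines(im,[h],True,(0,255,0),1)
cv2.imwrite("pics/seat.png",np.hstack([cv2.resize(a[140:230,130:220],(400,400),interpolation=3),cv2.resize(b[80:330,130:380],(400,400))]))
E
```

```text
[ 561.2 -215.7   58.5] -0.028 [-1.1  3.  16.7]
wrist expected [257. 241.] bbox [256. 252. 101. 126.] 0.59
  elev 89.4 off [-3.6  0.6] err 0.382
scene expected [173. 187.] bbox [173. 186.  26.  37.] 0.96
  elev 96.2 off [ 0.7 -2.8] err 0.213
```

View pics/seat.png

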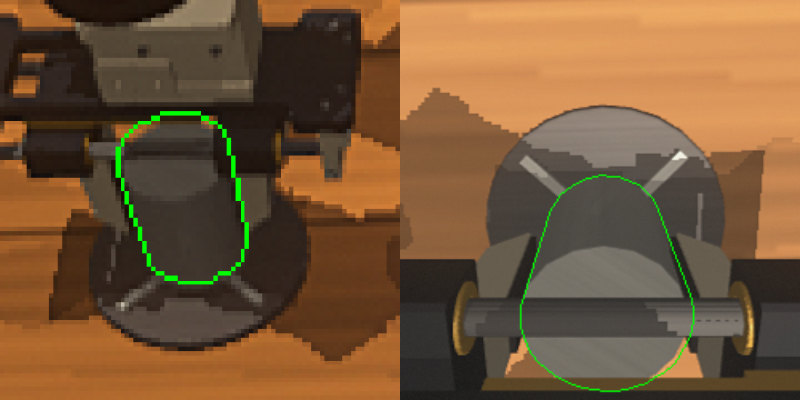

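The drawn outline of an upright cup standing at z = 12 fits the picture in both views, so the cup is seated. I relieve the press, open and wait.

>>> {"method": "jog_arm", "body": {"dp": [[0,0,-0.001],[0,0,-0.001],[0,0,0]], "twist": [0,0,0]}}

```text
time: 17.05
tool_pos: [560.7, -215.6, 39.9]
tcp_rot: [3.141, -0.003, -0.028]
contact_force: [2.0, 1.4, 7.1]
grip_width: 54.6
finger_force: 30.0
```

>>> {"method": "jog_arm", "body": {"dp": [[0,0,0],[0,0,0],[0,0,0],[0,0,0],[0,0,0],[0,0,0]], "twist": [0,0,0,0,0,0], "jaw": 0.0918}}

```text
time: 17.8
tool_pos: [559.7, -215.4, 38.7]
tcp_rot: [3.142, 0.0, -0.028]
contact_force: [0.6, 0.1, -0.1]
grip_width: 92.0
finger_force: 0.0
```

>>> {"method": "jog_arm", "body": {"dp": [[0,0,-0.01],[0,0,-0.02],[0,0,-0.03],[0,0,-0.04],[0,0,-0.04],[-0.04,0,-0.02],[-0.05,0,0],[-0.04,0,0],[0,0,0]], "twist": [0,0,0,0,0,0,0,0,0]}}

```text
time: 18.92
tool_pos: [427.9, -211.5, 199.8]
tcp_rot: [3.141, -0.0, -0.03]
contact_force: [0.6, -0.2, 0.5]
grip_width: 92.0
finger_force: 0.0
```

Run:
```python
from h import *
r=[]
for c,w in(("scene",(172,187)),("top",(338,220))):
    p=bot.camera_params(c);im=bot.capture(c)
    d=min(bot.masks_of(c,"metal_cup_mid"),key=lambda d:np.hypot(*np.subtract(d["bbox"][:2],w)))
    r.append((p,d["pixels"].astype(np.float32)));print(c,np.round(d["bbox"]))
    b=np.array(w);r0=im[b[1]-45:b[1]+45,b[0]-45:b[0]+45];r.append(cv2.resize(r0,(390,390),interpolation=3))
cv2.imwrite("pics/end.png",np.hstack([r[1],r[3]]))
f=lambda x:cyl(np.array([x[0],x[1],47]),np.array([x[2]/50,x[3]/50,1]),70,27)
print(fit(f,[560,-217,0,0],[r[0],r[2]],[5,5,5,5]),"(tilt=x/50 rad)")
```

```text
scene [174. 186.  30.  42.]
top [340. 219.  26.  23.]
(array([ 5.59442823e+02, -2.17019264e+02, -1.27144971e-01,  2.16003326e+00]), np.float64(0.1289222091436386)) (tilt=x/50 rad)
```

View pics/end.png

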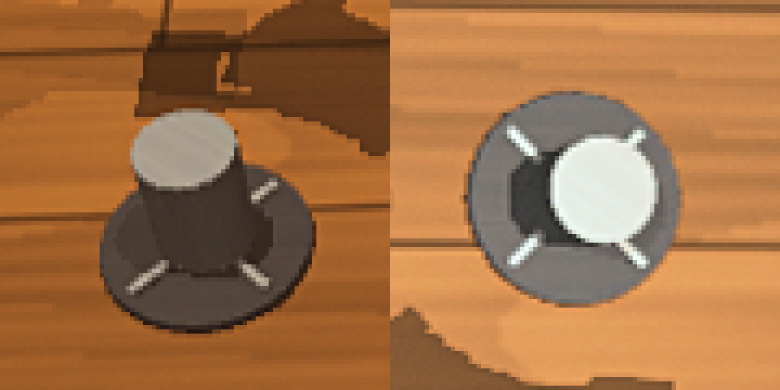

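The left half (scene) shows the cup standing straight on the ribs. The right half (top) shows its closed bottom facing up at (605,190). The fit puts it at (559, -217), upright within error. I hand the job in.

```bash
python3 -c "
from plant import bot
print(bot.close_job())"
```

```text
the job is handed in; nothing more can be done
None
```

The metal cup stands mouth down over the yellow peg on the stand's ribs, released with the gripper clear, and the job was handed in at about 19 s; I never touched the red cup or the paint tin.

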